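# Pack the repair kit and secure the case with the snap hook

### The arm

A 7-joint arm with a two-finger parallel gripper is mounted at the origin on a cart in front of the work surface, level with it; the furniture and walls round the work are solid. World frame = base frame: x ahead of the robot, y to its left, z up, the work surface at z = 0. Lengths are in mm, angles in rad, forces in N, time in s.
With the tool pointing down it reaches from about 400 to 875 mm from the base axis. Payload 4.4 kg.
Tool frame: the origin (TCP) lies at the very end of the fingers, on their centre line; the grasp point (between the pads) lies 19 mm behind it; z points along the fingers, y is the line along which they close (so a half turn about z gives the same grasp; the last joint's range is limited). The gripper opens to 85 mm and grips with 20 to 120 N. Pads are 22 mm wide; open, the fingers measure 114 mm over their backs; the gripper's body (76 mm by 85 mm) begins 54 mm behind the grasp point. The pads swing forward as they close: fully open they stand 13 mm farther back than shut.
Start: joints at [-1.263, 0.628, 0.038, 1.517, -0.027, 0.996, -0.02], TCP at [237.329, 605.139, 231.313] pointing down, gripper open.
Joint ranges: [-3.06, 3.06], [-0.37, 2.12], [-1.25, 1.32], [0.18, 2.47], [-1.1, 4.24], [0.23, 1.98], [-2.94, 2.94]. Speed limits (rad/s): [2.57, 2.57, 3.14, 3.14, 3.14, 3.14, 3.14].

### API

Orientations are given as [roll, pitch, yaw] about the fixed x, y, z axes, in that order (R = Rz(yaw) Ry(pitch) Rx(roll)).
In Python, from cell import sensors, get_image, camera_params, order gives the robot as it stands.
- The arm moves only by the shell command python3 -m inch 'ROWS' [OPENING]. ROWS is JSON, a list that holds one entry, the list of rows, each a list of 4 numbers: the shift along the tool's x, y, z in cm, then the turn about the tool's z in degrees. A call has 1 to 8 rows; each row is the pose to reach, as a shift and turn from the pose commanded when the call began, along the tool's axes at that moment; what a row does not reach only later rows make up. A row lasts 1/12 s, in which the tool goes at most 41.7 mm and 7.16 degrees, less where a joint would pass 70% of its speed; a pose out of reach is approached as far as the arm can. A call with a gripper value outside its range is refused whole. OPENING is the finger opening in cm, from 0 to 8.54, set as the call begins (- or left out, the last holds). The fingers move at their own pace and stop on an object; the grip force is fixed at half the most. Time passes only in rows, so rows that repeat a pose let the fingers close. It gives the time, the measured TCP pose, the force, the opening and the grip force at its end, in the units of the state.
- sensors.read_state(): the state, without advancing time (a new reading comes with each control period).
- get_image(name): name is "scene" or "side" or "wrist"; returns the picture (420x560x3 uint8, blue, green, red); there is no depth.
- camera_params(name): a dict with "mtx" (3x3 intrinsics, pixels), "rvec" (rotation vector, rad) and "tvec" (3), from world to camera coordinates, as OpenCV has them. Camera axes: x right, y down, z forward; pixel columns grow to the right and rows downward; lengths in mm; the calibration is good to about 2 mm. A picture is of the moment at which its call begins: read the wrist's pose just before it. camera_params takes no time and is no camera call; for the wrist camera it gives the pose at the moment of the call.
- order.finish_job(): hands the job in; it is judged then, once.
The state is a dict: "clock": time; "qpos": joint angles; "qd": joint speeds; "tau": joint torques, N m; "eef_pos": TCP position; "tool_rot": TCP orientation; "force": force on the tool from outside, world axes, zero at the start; "torque": the same for the moment, N m; "width": finger opening in mm; "gripper_force": force on a finger pad.
Only numpy, scipy, OpenCV 4.12 (cv2) and the standard library are available. Lean on these libraries where they do the work, as an engineer would, in place of code of your own. Each camera call takes 0.05 s, during which the arm holds its last target. There are 200 camera calls.

### The job

Fold the lid of the blue tool case up until it stands upright, then lay every repair item that is out on the bench (carton of fuses, glue tube with black cap, rolls of beige and black tape, white terminal strip; some may be missing; those in the black tray stay there) inside the case. Fold the lid down fully shut again, then push the orange-handled snap hook's gate against one leg of the staple that sticks up through the lid until the leg is inside and the gate has snapped shut behind it, and let go with the hook lying flat on the lid. Leave the other things (solder spool, multimeter, screwdriver, cutters, small bottle) where they are.

Things in the scene. Friction and masses are not known exactly. Their poses are not given: they have to be found in the camera images.
- case: Blue tool case, fixed. 200 (own x) by 280 (own y) by 70 mm high without lid; walls, floor 5 mm. Origin: centre of its underside; z up; +x points away from the robot to the hinge, -x is the front. Free inside with the lid up, but for a steel staple at the front right (see leg_left) on a block at the inner front wall: own x -95 to -83, y -117 to -53, z 52 to 66 mm.
- lid (a joint): Lid angle about its hinge, rad: 0 shut flat on the case, pi/2 upright, stop at 1.9. The hinge is stiff: the lid stays where it is left (0.4 N m of friction, lid 0.25 kg). It starts between shut and 0.5 rad. The lid is a 6 mm panel; shut, its top is 76 mm above the bench.
- lid_hinge (a point): Middle of the lid's hinge axis, which runs along the case's own y at the back top edge: 70 mm above the bench, 100 mm behind the case's origin. Its axes are the case's own.
- lid_handle (a point): Middle of the lid's handle: a 10 mm round steel bar 90 mm long, parallel to the hinge, 242 mm from its axis, 40 mm out from the lid's front edge, at the case's own y = +45 mm. It can be pinched from above across the bar (one finger between bar and lid) at any lid angle up to about 100 degrees, and turns between the fingers as the lid swings.
- leg_left (a point): Point on the left leg of the staple, an upside-down U of 8 mm round bar standing up through a slot in the lid, 32 mm above it when shut. Legs upright, 40 mm between axes, at the case's own x = -86 mm, y = -65 (left) and -105 mm (right). The point is 84 mm above the bench, 8 mm above the shut lid. The hook may go on either leg; its arms are 9 mm wide.
- leg_right (a point): The same point on the staple's right leg (case's own y = -105 mm).
- hook: Snap hook, 133 mm long, lying flat, 0.12 kg. Origin: underside of the middle of its orange grip (60 mm along own x, 24 wide, 24 high). +x points to the mouth, z up. Two steel arms 12 mm high at own y = +-16.5 mm (24 mm gap) run from a cross piece (inner face at x = 46 mm) to tips at x = 103 mm. Fits flat on the shut lid, grip towards the hinge, mouth to the front.
- gate (a joint): Angle of the hook's brass gate, rad: 0 shut, up to 1.55 swung inward. It closes the mouth at hook x = 94 mm, is hinged on the +y arm and gives only inward. Pushed mouth first against a staple leg it yields at 2 to 6 N and snaps shut by its spring once the leg's axis is at hook x = 64 mm or less.
- fuse_carton: Origin: centre of its underside. Belongs in the case. May be absent. Flat white carton with an orange-red top, 48 (own x) x 72 (own y) x 22 mm high.
- vulc_tape: Origin: centre of its underside. Belongs in the case. May be absent. Roll of black tape lying flat, 62 mm across, 19 mm high.
- glue_tube_1: Origin: centre of its underside. Belongs in the case. May be absent. White glue tube with black cap, 27 (own x) x 82 (own y) x 17 mm high.
- masking_tape: Origin: centre of its underside. Belongs in the case. May be absent. Roll of beige tape lying flat, 58 mm across, 25 mm high.
- terminal_strip: Origin: centre of its underside. Belongs in the case. May be absent. White terminal strip, 17 (own x) x 60 (own y) x 13 mm high.
- solder_spool: Origin: centre of its underside. A bystander: leave it where it stands. Spool of solder with blue rims, 44 x 84 x 28 mm; stands among the repair items.
- multimeter: Origin: centre of its underside. A bystander: leave it where it stands. Dark green multimeter, 89 x 192 x 54 mm.
- screwdriver: Origin: centre of its underside. A bystander: leave it where it stands. Small red screwdriver, 22 x 138 x 22 mm.
- side_cutters: Origin: centre of its underside. A bystander: leave it where it stands. Red-handled cutters, 47 x 148 x 14 mm.
- flux_bottle: Origin: centre of its underside. A bystander: leave it where it stands. Small dark bottle, 25 x 25 x 79 mm high.
Not all that is in view belongs to the job. Leave any green or purple look-alike of the masking_tape alone.

How it is judged:
By the outcome, as a careful person would: the job done as asked, in the order asked, and still so for the second after the job is handed in, with the robot touching nothing.
Of fuse_carton, vulc_tape, glue_tube_1, masking_tape, terminal_strip only 3 to 5 are there at a start; the rules pass over those that are not, and their reading is None.
At some moment in a run one of fuse_carton, vulc_tape, glue_tube_1, masking_tape, terminal_strip may be knocked a few centimetres aside while the robot is not near it.
Once in a run the grip may slacken for a moment while it holds something.
It also fails if it takes over 208 s, if anything falls off the work surface, if the arm or the gripper's body presses on something with over 40 N, if the wrist force passes 120 N, or if a joint passes its speed limit or range.

## Working session

There is one attempt and no reset: what is moved stays moved. The work goes in short steps, Python scripts to look and compute and a shell command to move; the robot and the scene stay as the last step left them, time stands still between calls to the robot, and variables do not carry over. Pictures are saved under pics/ and viewed, at most 14 in all, crops included, and the job is handed in when it is done.

```bash
ls; mkdir -p pics
cat > h.py <<'E'
import numpy as np, cv2
from cell import sensors, get_image, camera_params, order
from scipy.spatial.transform import Rotation as R
def cam(n):
    p=camera_params(n); K=np.array(p["mtx"],float); Rm=cv2.Rodrigues(np.array(p["rvec"],float))[0]; t=np.array(p["tvec"],float).ravel()
    return K,Rm,t
def snap(n,f):
    c=cam(n); im=get_image(n); cv2.imwrite(f"pics/{f}.png",im); np.savez(f"pics/{f}.npz",K=c[0],R=c[1],t=c[2]); return im
def ld(f): d=np.load(f"pics/{f}.npz"); return d['K'],d['R'],d['t']
def pt(f,u,v,z):
    K,Rm,t=ld(f); d=Rm.T@np.linalg.inv(K)@np.array([u,v,1.]); o=-Rm.T@t
    return o+d*(z-o[2])/d[2]
def px(f,P):
    K,Rm,t=ld(f); q=(Rm@np.atleast_2d(np.array(P,float)).T).T+t; q=q@K.T; return (q[:,:2]/q[:,2:]).round(0)
def st():
    s=sensors.read_state(); return s
def rel(target,yaw=None):
    """shift in tool axes cm to world target TCP, plus turn in deg to bring tool y axis to world yaw (mod 180)"""
    s=st(); Rt=R.from_euler('xyz',s['tool_rot']).as_matrix()
    d=Rt.T@(np.array(target)-np.array(s['eef_pos']))/10
    tn=None
    if yaw is not None:
        y=Rt[:,1]; a=np.degrees(np.arctan2(y[1],y[0])); e=(yaw-a+90)%180-90; tn=e*np.sign(Rt[2,2])
        tn=round(tn,1)
    return d.round(2),tn
E
python3 - <<'E'
from h import *
a=snap('scene','s0');b=snap('side','d0')
cv2.imwrite('pics/s0b.png',cv2.resize(a,(800,600)));cv2.imwrite('pics/d0b.png',cv2.resize(b,(800,600)))
print(st())
for f in('s0','d0'):
    K,Rm,t=ld(f);print(f,-Rm.T@t,Rm[2])
E
```

```text
pics
{'clock': 0.1, 'qpos': array([-1.26280838,  0.62924144,  0.03846492,  1.51827753, -0.02698899,
        0.99629566, -0.01998944]), 'qd': array([-8.72687483e-04, -2.24515343e-03, -1.28623381e-04, -2.91089109e-03,
        2.93691838e-03, -1.25115396e-04,  3.93304082e-05]), 'tau': array([ 3.73491363e-03, -5.64537907e+01,  1.23023942e+00, -1.93975890e+01,
        1.11707955e-02,  5.35837127e-03,  1.07028413e-05]), 'eef_pos': array([237.12415698, 604.59994631, 230.48627046]), 'tool_rot': array([-3.13988961e+00,  3.77771209e-05,  2.76780476e+00]), 'force': array([-0.58541477, -0.50637534, -0.38371629]), 'torque': array([-0.02077804, -0.04388573, -0.04733485]), 'gripper_force': 0.0, 'width': 85.05430493590586}
s0 [-133.36478453 -285.67885867 1045.00254213] [ 0.53462714  0.40673916 -0.74076789]
d0 [ 237.63387624 1417.87985932  615.72964359] [ 0.2338262  -0.88478889 -0.40308056]
```

View pics/s0b.png

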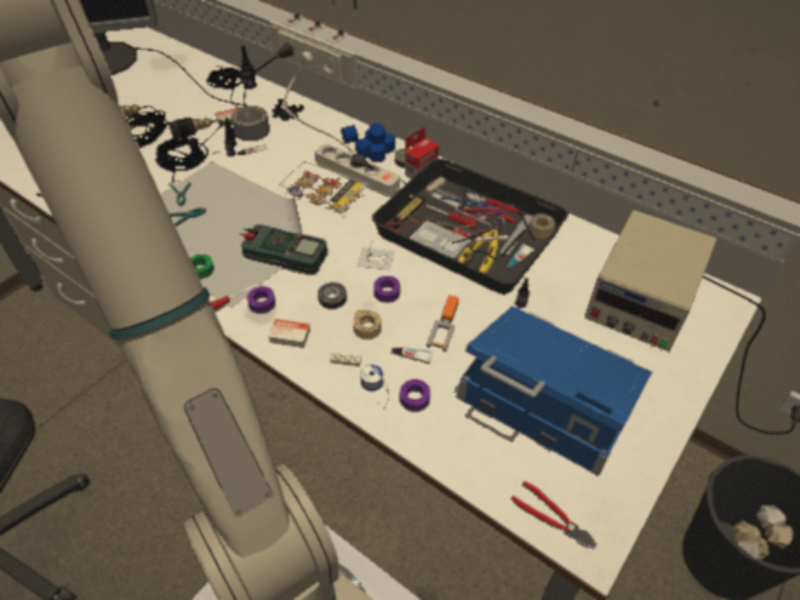

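View pics/d0b.png

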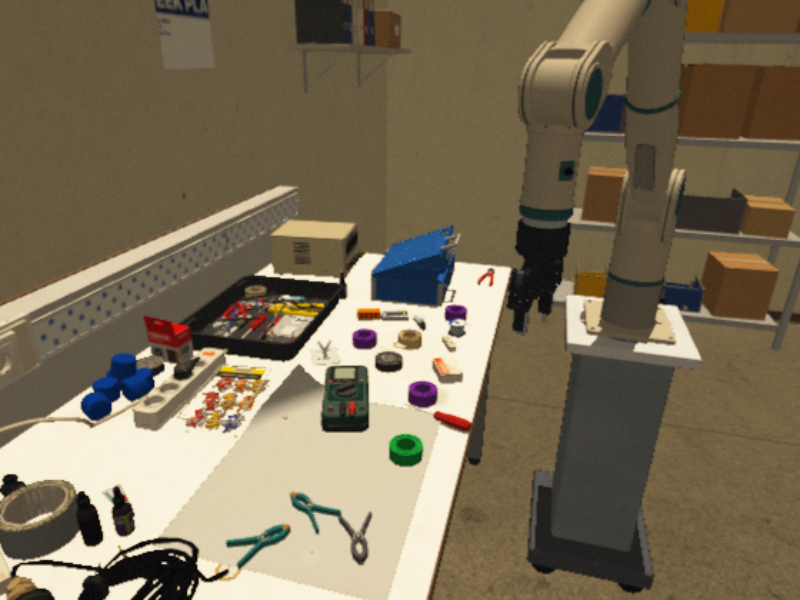

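The scene shows, in 800x600 pixels:
- **Repair items:** carton (290,332), black tape (332,294), beige tape (367,323), terminal strip (346,359) and glue tube (411,354).
- **Hook:** grip at (450,308), mouth towards (438,340).
- **Look-alikes to leave:** purple rolls at (261,299), (387,288) and (415,394), a green roll at (200,266), and a beige roll in the tray at (542,225).

I'll check my choice in one close crop.

Run:
```python
from h import *
a=cv2.imread('pics/s0.png'); c=a[190:340,180:460]
cv2.imwrite('pics/c0.png',cv2.resize(c,(800,429),interpolation=cv2.INTER_CUBIC))
k=1.42857
for n,u,v,z in [('carton',290,330,22),('black',332,291,19),('beige',367,318,25),('strip',346,358,13),('glue',411,353,10),('grip',450,308,20),('mouth',438,345,6),('caseFR',598,468,0),('caseFL',462,397,0),('spool',372,374,28)]:
    print(n,pt('s0',u/k,v/k,z).round(0))
```

```text
carton [401. 387.  22.]
black [535. 391.  19.]
beige [517. 282.  25.]
strip [421. 257.  13.]
glue [509. 164.  10.]
grip [646. 165.  20.]
mouth [561. 135.   6.]
caseFR [ 511. -237.    0.]
caseFL [490.  31.   0.]
spool [414. 186.  28.]
```

View pics/c0.png

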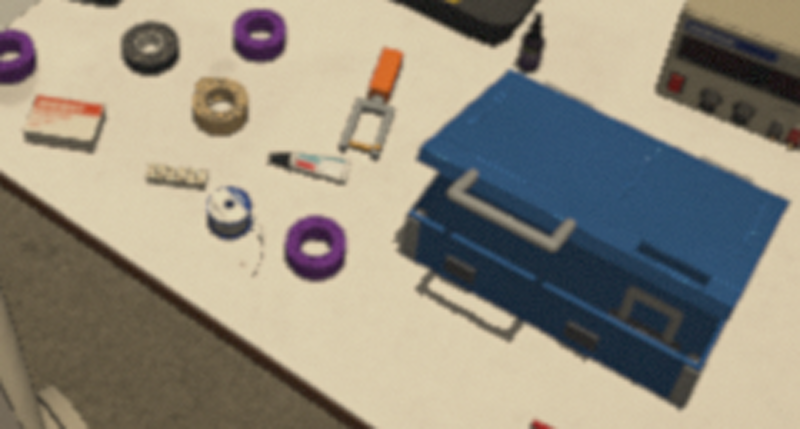

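The crop agrees with the choice. It shows the carton (65,122), black tape (150,47), beige tape (220,105), strip (177,176), glue with its cap to the left (308,166), and the hook with its grip at (387,72) and mouth bar at (362,150). The lid is partly open, with its handle bar from (455,195) to (555,245). Next I'll fit the case pose and lid angle.

```bash
cat >> h.py <<'E'
def lidp(c,r,y,h):
    x,yy,a,th=c; lx=100-r*np.cos(th)+h*np.sin(th); lz=70+r*np.sin(th)+h*np.cos(th)
    return cs(c,lx,y,lz)
def cs(c,lx,ly,lz):
    x,y,a=c[:3]; return np.array([x+lx*np.cos(a)-ly*np.sin(a),y+lx*np.sin(a)+ly*np.cos(a),lz])
def crop(u,v): return 180+u/2.857,190+v/2.857
E
python3 - <<'E'
from h import *
from scipy.optimize import least_squares
obs=[((683,407),lambda c:cs(c,-100,-140,0)),((700,360),lambda c:cs(c,-100,-140,70)),((415,213),lambda c:cs(c,-100,140,70)),
((512,70),lambda c:lidp(c,0,140,6)),((787,203),lambda c:lidp(c,0,-140,6)),((420,152),lambda c:lidp(c,200,140,6)),((727,300),lambda c:lidp(c,200,-140,6)),
((453,193),lambda c:lidp(c,242,90,3)),((556,243),lambda c:lidp(c,242,0,3)),((632,292),lambda c:cs(c,-86,-65,106)),((678,312),lambda c:cs(c,-86,-105,106))]
f=lambda c:np.concatenate([px('s0',g(c))[0]*0+_p(g(c))-np.array(crop(*o)) for o,g in obs])
K,Rm,t=ld('s0')
def _p(P):
    q=K@(Rm@P+t); return q[:2]/q[2]
r=least_squares(f,[590,-100,0,0.3],x_scale=[10,10,.1,.1],loss='soft_l1')
print(r.x.round(3),r.fun.reshape(-1,2).round(1).tolist())
np.save('case.npy',r.x)
c=r.x; print('handle',lidp(c,242,45,0).round(0),'leg',cs(c,-86,-65,84).round(0),cs(c,-86,-105,84).round(0))
for n,u,v,z in [('hook grip end',392,50,24),('cross L',346,120,12),('gripR..',372,97,24),('tips1',347,148,12),('tip2',376,155,12),('cap',270,158,10),('tail',345,172,10),('stripa',150,173,13),('stripb',206,176,13),('cart TL',38,96,22),('TR',104,105,22),('BL',26,120,22),('BR',98,127,22)]:
    print(n,pt('s0',*crop(u,v),z).round(0))
E
```

```text
[ 5.89366e+02 -9.82450e+01  5.90000e-02  3.85000e-01] [[-0.2, 0.6], [0.7, 3.1], [-3.2, -0.4], [-0.9, -0.9], [0.3, -2.0], [0.9, -2.7], [2.7, 0.7], [-0.1, 0.0], [-1.4, 0.5], [0.1, -1.0], [0.0, 0.2]]
handle [463. -61. 161.] leg [ 507. -168.   84.] [ 510. -208.   84.]
hook grip end [673. 176.  24.]
cross L [575. 165.  12.]
gripR.. [608. 156.  24.]
tips1 [547. 144.  12.]
tip2 [557. 116.  12.]
cap [492. 198.  10.]
tail [523. 129.  10.]
stripa [405. 279.  13.]
stripb [435. 233.  13.]
cart TL [405. 428.  22.]
TR [436. 367.  22.]
BL [375. 416.  22.]
BR [412. 352.  22.]
```

```bash
cat > g.py <<'E'
# g.py [x y z [w]] : state, and rel row to reach tcp xyz with tool yaw w (deg; tool y line mod 180)
import sys
from h import *
s=st(); print('t %.1f'%s['clock'],'pos',s['eef_pos'].round(1),'w %.1f'%np.degrees(s['tool_rot'][2]),'F',s['force'].round(1),'wid %.1f gf %.1f'%(s['width'],s['gripper_force']),'q7 %.2f'%s['qpos'][6])
a=[float(v) for v in sys.argv[1:]]
for i in range(0,len(a),4):
    d,t=rel(a[i:i+3],a[i+3]-90); print('ROW',d.tolist(),t)
E
python3 g.py 463 -61 260 93.4 400 250 260 90
```

```text
t 0.1 pos [237.1 604.6 230.5] w 158.6 F [-0.6 -0.5 -0.4] wid 85.1 gf 0.0 q7 -0.02
ROW [-45.33, -53.72, -2.86] 65.2
ROW [-28.11, -27.07, -2.9] 68.6
```

```bash
python3 -m inch '[[[-28.1,-27.1,-2.9,65.2],[-28.1,-27.1,-2.9,65.2],[-28.1,-27.1,-2.9,65.2],[-28.1,-27.1,-2.9,65.2],[-28.1,-27.1,-2.9,65.2],[-28.1,-27.1,-2.9,65.2],[-28.1,-27.1,-2.9,65.2],[-28.1,-27.1,-2.9,65.2]]]' 8.5; python3 g.py 463 -61 260 93.4
```

```text
clock: 0.77
eef_pos: [376.0, 300.9, 256.1]
tool_rot: [-3.141, -0.0, 1.762]
force: [0.4, 0.8, -0.4]
width: 85.1
gripper_force: 0.0
t 0.8 pos [376.  300.9 256.1] w 100.9 F [ 0.4  0.8 -0.4] wid 85.1 gf 0.0 q7 -0.36
ROW [-37.18, 1.67, -0.4] 7.5
```

```bash
python3 -m inch '[[[-4,0.2,0,7.5],[-8,0.4,0,7.5],[-12,0.5,0,7.5],[-16,0.7,0,7.5],[-20,0.9,0,7.5],[-24,1.1,0,7.5],[-28,1.3,0,7.5],[-32,1.4,0,7.5]]]' >/dev/null;python3 -m inch '[[[-3,0,0,0],[-3,0,0,0],[-3,0,0,0],[-3,0,0,0]]]' >/dev/null
python3 - <<'E'
from h import *
a=snap('wrist','w1');cv2.imwrite('pics/w1b.png',a)
K,Rm,t=ld('w1');print(-Rm.T@t,Rm[2])
c=np.load('case.npy'); print(px('w1',[lidp(c,242,90,0),lidp(c,242,0,0)]))
E
python3 g.py 463 -61 260 93.4
```

```text
[449.4783997   29.71940693 397.70087547] [ 0.01796391 -0.26606965 -0.96378641]
[[286. 190.]
 [284. 291.]]
t 1.8 pos [453.8 -36.6 255.7] w 93.9 F [ 0.2 -0.7  0.1] wid 84.8 gf 0.0 q7 0.32
ROW [-2.49, 0.75, -0.43] 0.5
```

View pics/w1b.png

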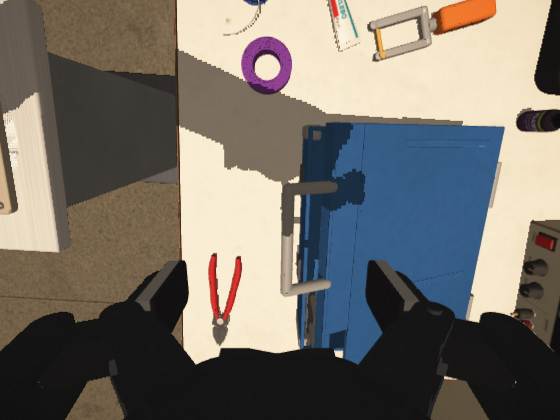

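The wrist view shows the handle bar from (289,185) to (286,292), within a few pixels of the fit. I'll pinch it there.

```bash
python3 -m inch '[[[-2.5,0.75,0,0.5],[-2.5,0.75,0,0.5],[-2.5,0.75,2,0.5],[-2.5,0.75,4,0.5],[-2.5,0.75,4,0.5],[-2.5,0.75,4,0.5]]]' 3.0; python3 g.py 463 -61 145 93.4
python3 - <<'E'
import numpy as np
th=.385
for n in range(3):
    t=th+np.arange(1,9)*(1.571-.385)/24
    print([[0,round(24.2*(np.cos(th)-np.cos(a)),2),round(-24.2*(np.sin(a)-np.sin(th)),2),0] for a in t]); th=t[-1]
E
```

```text
clock: 2.32
eef_pos: [462.6, -61.1, 215.5]
tool_rot: [-3.139, -0.001, 1.63]
force: [-0.8, -0.5, 0.6]
width: 30.2
gripper_force: 0.0
t 2.3 pos [462.6 -61.1 215.5] w 93.4 F [-0.8 -0.5  0.6] wid 30.2 gf 0.0 q7 0.41
ROW [0.0, 0.06, 7.05] 0.0
[[0, np.float64(0.48), np.float64(-1.1), 0], [0, np.float64(1.01), np.float64(-2.17), 0], [0, np.float64(1.59), np.float64(-3.21), 0], [0, np.float64(2.22), np.float64(-4.23), 0], [0, np.float64(2.9), np.float64(-5.21), 0], [0, np.float64(3.63), np.float64(-6.16), 0], [0, np.float64(4.41), np.float64(-7.07), 0], [0, np.float64(5.23), np.float64(-7.94), 0]]
[[0, np.float64(0.86), np.float64(-0.83), 0], [0, np.float64(1.76), np.float64(-1.61), 0], [0, np.float64(2.7), np.float64(-2.35), 0], [0, np.float64(3.68), np.float64(-3.05), 0], [0, np.float64(4.69), np.float64(-3.69), 0], [0, np.float64(5.72), np.float64(-4.28), 0], [0, np.float64(6.79), np.float64(-4.82), 0], [0, np.float64(7.88), np.float64(-5.31), 0]]
[[0, np.float64(1.11), np.float64(-0.43), 0], [0, np.float64(2.25), np.float64(-0.81), 0], [0, np.float64(3.4), np.float64(-1.13), 0], [0, np.float64(4.57), np.float64(-1.39), 0], [0, np.float64(5.75), np.float64(-1.6), 0], [0, np.float64(6.93), np.float64(-1.75), 0], [0, np.float64(8.12), np.float64(-1.84), 0], [0, np.float64(9.32), np.float64(-1.86), 0]]
```

```bash
python3 -m inch '[[[0,0,3,0],[0,0,5,0],[0,0,6.5,0],[0,0,7,0],[0,0,7,0]]]'; python3 -m inch '[[[0,0,0,0],[0,0,0,0],[0,0,0,0],[0,0,0,0]]]' 0.5
```

```text
clock: 2.73
eef_pos: [463.3, -61.9, 145.9]
tool_rot: [-3.141, -0.0, 1.629]
force: [-0.3, -0.0, -0.1]
width: 30.3
gripper_force: 0.0
clock: 3.07
eef_pos: [463.7, -62.5, 146.9]
tool_rot: [3.14, -0.0, 1.628]
force: [-1.3, 0.8, 1.8]
width: 7.6
gripper_force: 58.6
```

```bash
python3 -m inch '[[[0,0.5,-1.1,0],[0,1.0,-2.2,0],[0,1.6,-3.2,0],[0,2.2,-4.2,0],[0,2.9,-5.2,0],[0,3.6,-6.2,0],[0,4.4,-7.1,0],[0,5.2,-7.9,0]]]' | tail -5; python3 -m inch '[[[0,0.9,-0.8,0],[0,1.8,-1.6,0],[0,2.7,-2.4,0],[0,3.7,-3.1,0],[0,4.7,-3.7,0],[0,5.7,-4.3,0],[0,6.8,-4.8,0],[0,7.9,-5.3,0]]]'
```

```text
eef_pos: [514.3, -59.7, 225.3]
tool_rot: [-3.139, 0.0, 1.628]
force: [-1.6, -0.1, -2.9]
width: 7.5
gripper_force: 58.4
clock: 4.4
eef_pos: [591.0, -55.6, 279.5]
tool_rot: [-3.135, -0.001, 1.627]
force: [-9.5, -0.0, 9.2]
width: 7.2
gripper_force: 58.8
```

```bash
python3 -m inch '[[[0,1.1,-0.4,0],[0,2.2,-0.8,0],[0,3.4,-1.1,0],[0,4.6,-1.4,0],[0,5.8,-1.6,0],[0,6.9,-1.7,0],[0,8.1,-1.8,0],[0,9.3,-1.9,0]]]' | tail -5;  python3 -m inch '[[[0,0,0,0],[0,0,0,0],[0,0,0,0]]]' | tail -5;python3 - <<'E'
from h import *
a=snap('scene','s1');b=snap('side','d1');w=snap('wrist','w2')
c1=cv2.resize(a[150:340,180:480],(600,380));d1=cv2.resize(b[100:240,180:400],(600,382))
cv2.imwrite('pics/c1.png',np.hstack([a[150:340,180:480],b[50:240,180:400]]))
cv2.imwrite('pics/w2b.png',w)
E
```

```text
eef_pos: [686.5, -50.5, 298.3]
tool_rot: [-3.141, 0.001, 1.627]
force: [-2.7, -2.3, -0.2]
width: 7.5
gripper_force: 61.2
eef_pos: [687.6, -50.4, 298.2]
tool_rot: [3.139, 0.001, 1.628]
force: [1.3, -2.1, 5.5]
width: 7.1
gripper_force: 61.7
```

View pics/c1.png

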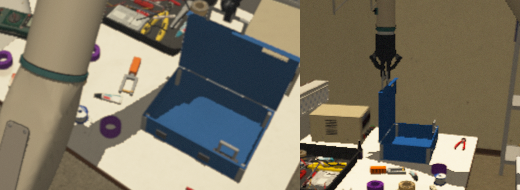

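The lid stands upright at about 90° in both views. I'll release it and move over the items for one wrist look.

```bash
python3 -m inch '[[[0,0,0,0],[0,0,0,0],[0,0,-3,0],[0,0,-6,0],[0,0,-6,0]]]' 3.5 | tail -5; python3 g.py 450 250 300 90
```

```text
eef_pos: [688.9, -49.9, 362.6]
tool_rot: [3.133, 0.001, 1.629]
force: [0.9, -0.7, 0.3]
width: 35.0
gripper_force: 0.0
t 5.9 pos [688.9 -49.9 362.6] w 93.3 F [ 0.9 -0.7  0.3] wid 35.0 gf 0.0 q7 0.29
ROW [31.33, -22.17, 6.04] 3.3
```

```bash
python3 -m inch '[[[3.5,-2.2,0,3.3],[7,-4.4,0,3.3],[10,-7,1,3.3],[13,-9.5,2,3.3],[16,-12,3,3.3],[19,-14.2,4,3.3],[22,-16.5,5,3.3],[25,-18.7,6,3.3]]]' 8.5 | tail -5;python3 -m inch '[[[3,-2,0,0],[6.3,-3.5,0,0],[6.3,-3.5,0,0],[6.3,-3.5,0,0]]]' | tail -5
python3 - <<'E'
from h import *
w=snap('wrist','w3'); cv2.imwrite('pics/w3b.png',w)
E
```

```text
eef_pos: [483.5, 190.6, 296.2]
tool_rot: [-3.14, -0.0, 1.571]
force: [0.8, 1.1, -0.1]
width: 85.2
gripper_force: 0.0
eef_pos: [448.8, 254.8, 296.4]
tool_rot: [-3.14, -0.0, 1.577]
force: [-0.0, -0.3, -0.5]
width: 84.8
gripper_force: 0.0
```

View pics/w3b.png

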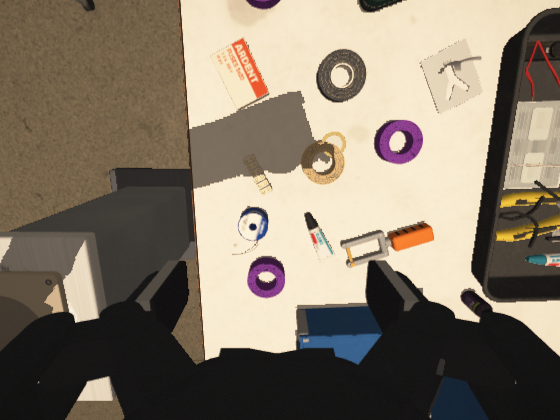

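The wrist view shows carton (241,74), black tape (342,75), beige tape (324,162), strip (258,174), glue (318,235), and hook grip (411,236) with its mouth at (345,254).

```bash
python3 - <<'E'
from h import *
for n,u,v,z in [('carton',241,74,22),('c1',212,56,22),('c2',243,38,22),('c3',269,95,22),('black',342,75,19),('beige',323,162,25),('strip',258,174,13),('sa',250,155,13),('sb',267,192,13),('glue',318,235,12),('ga',308,214,8),('gb',327,255,12),('gripA',390,240,24),('gripB',433,231,24),('hookcross',386,246,12),('tips',346,255,12)]:
    print(n,pt('w3',u,v,z).round(0)[:2])
E
python3 g.py 401 396 120 117
```

```text
carton [403. 390.]
c1 [367. 411.]
c2 [406. 431.]
c3 [438. 365.]
black [532. 390.]
beige [512. 280.]
strip [422. 261.]
sa [412. 288.]
sb [435. 236.]
glue [511. 170.]
ga [496. 202.]
gb [527. 138.]
gripA [615. 167.]
gripB [676. 182.]
hookcross [615. 153.]
tips [556. 138.]
t 6.9 pos [450.1 252.7 296.6] w 90.1 F [ 0.9 -0.9 -0.8] wid 84.8 gf 0.0 q7 -0.35
ROW [14.35, -4.86, 17.66] -26.9
```

```bash
python3 -m inch '[[[3,-1,3,-7],[6,-2,6,-14],[9,-3,9,-21],[12,-4,12,-26],[14,-4.6,15,-26],[14,-4.6,18,-26],[14,-4.6,21,-26],[14,-4.6,22,-26]]]' 8.5 | tail -5; python3 g.py 404 390 1 116
```

```text
eef_pos: [403.7, 389.2, 72.9]
tool_rot: [-3.135, 0.003, 2.023]
force: [0.2, -0.8, 0.2]
width: 84.8
gripper_force: 0.0
t 7.6 pos [403.7 389.2  72.9] w 115.9 F [ 0.2 -0.8  0.2] wid 84.8 gf 0.0 q7 -0.12
ROW [0.09, 0.11, 7.19] -0.1
```

```bash
python3 -m inch '[[[0,0,3,0],[0,0,5.5,0],[0,0,6.7,0],[0,0,7,0],[0,0,7,0]]]' | tail -5;python3 -m inch '[[[0,0,0,0],[0,0,0,0],[0,0,0,0],[0,0,0,0],[0,0,0,0]]]' 2| tail -5;python3 -m inch '[[[0,0,-3,0],[0,0,-6,0],[0,0,-10,0],[0,0,-14,0],[0,0,-14,0]]]' | tail -5; c="589.4 -98.2"
python3 - <<'E'
from h import *
c=np.load('case.npy')
for n,x,y in[('carton',-30,92),('black',42,92),('beige',42,20),('glue',-35,10),('strip',30,-60)]: print(n,cs(c,x,y,0).round(0))
E
python3 g.py 557 -8 180 93.4
```

```text
eef_pos: [405.7, 391.4, 7.1]
tool_rot: [-3.141, 0.001, 2.023]
force: [0.9, -0.8, 0.1]
width: 84.8
gripper_force: 0.0
eef_pos: [405.7, 393.0, 8.7]
tool_rot: [3.139, -0.001, 2.024]
force: [0.0, -0.4, 7.3]
width: 46.7
gripper_force: 62.0
eef_pos: [408.8, 395.4, 154.9]
tool_rot: [3.128, -0.005, 2.024]
force: [1.3, 0.9, -0.2]
width: 46.2
gripper_force: 61.8
carton [554.  -8.   0.]
black [626.  -4.   0.]
beige [630. -76.   0.]
glue [554. -90.   0.]
strip [ 623. -156.    0.]
t 8.8 pos [408.8 395.4 154.9] w 116.0 F [ 1.3  0.9 -0.2] wid 46.2 gf 61.8 q7 -0.15
ROW [-42.74, -4.31, -2.76] 22.6
```

```bash
python3 -m inch '[[[-4,-0.4,0,5],[-8,-0.8,0,10],[-12,-1.2,0,16],[-16,-1.6,0,22.6],[-20,-2,0,22.6],[-24,-2.4,0,22.6],[-28,-2.8,0,22.6],[-32,-3.2,0,22.6]]]' | tail -5; python3 g.py 555 -8 150 93.4
```

```text
eef_pos: [516.9, 88.9, 147.8]
tool_rot: [3.14, -0.0, 1.63]
force: [1.2, -0.2, -1.0]
width: 46.1
gripper_force: 67.0
t 9.5 pos [516.9  88.9 147.8] w 93.4 F [ 1.2 -0.2 -1. ] wid 46.1 gf 67.0 q7 0.12
ROW [-9.9, 3.23, -0.22] 0.0
```

```bash
cat g.py | head -3; python3 -m inch '[[[0,0,0,0]]]' | head -3; python3 g.py 555 -8 150 93.4
```

```text
# g.py [x y z [w]] : state, and rel row to reach tcp xyz with tool yaw w (deg; tool y line mod 180)
import sys
from h import *
clock: 9.6
eef_pos: [519.9, 79.9, 148.5]
tool_rot: [3.136, 0.006, 1.617]
t 9.6 pos [519.9  79.9 148.5] w 92.6 F [ 0.6 -0.7  0.2] wid 45.9 gf 67.0 q7 0.12
ROW [-8.95, 3.1, -0.08] -0.8
```

```bash
python3 -m inch '[[[-4,1.4,0,0],[-8,2.8,0,0],[-8.9,3.1,2,0],[-8.9,3.1,5,0],[-8.9,3.1,8,0],[-8.9,3.1,11,0],[-8.9,3.1,13,0],[-8.9,3.1,13.2,0]]]' | tail -5; python3 -m inch '[[[0,0,0,0],[0,0,0,0]]]' | tail -5
```

```text
eef_pos: [558.1, 0.6, 17.1]
tool_rot: [3.131, 0.004, 1.627]
force: [1.2, -4.5, 25.4]
width: 46.3
gripper_force: 146.1
eef_pos: [558.0, 0.8, 17.5]
tool_rot: [3.13, 0.004, 1.628]
force: [4.1, -5.1, 6.9]
width: 46.3
gripper_force: 144.9
```

```bash
python3 -m inch '[[[0,0,-1,0],[0,0,-3,0],[0,0,-3,0]]]' | tail -5;  python3 g.py 555 -12 49 93.4
python3 - <<'E'
from h import *
w=snap('wrist','w4'); cv2.imwrite('pics/w4b.png',w)
E
```

```text
eef_pos: [554.8, 3.3, 48.1]
tool_rot: [3.136, 0.001, 1.629]
force: [0.6, 0.9, -0.2]
width: 46.0
gripper_force: 143.6
t 10.7 pos [554.8   3.3  48.1] w 93.4 F [ 0.6  0.9 -0.2] wid 46.0 gf 143.6 q7 0.33
ROW [-1.52, -0.07, -0.09] -0.0
```

View pics/w4b.png

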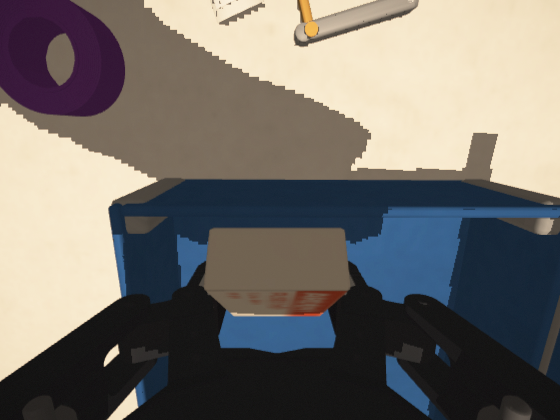

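The carton has swung round in the grip and hangs upright at (278,270), orange side towards the near side. I'll set its lower end on the floor farther right, tilt it to the left and release so it lies down flat.

```bash
python3 -m inch '[[[-3,0,0,0],[-5.5,0,0,0],[-5.5,0,0,0],[-5.5,0,1.5,0],[-5.5,0,3,0],[-5.5,0,3,0]]]' | tail -5;  python3 -m inch '[[[0.5,0,0,0],[1,0,0.2,0],[1.5,0,0.4,0],[2,0,0.6,0],[2.5,0,0.9,0],[2.8,0,1.0,0],[2.8,0,1,0]]]' | tail -5;  python3 - <<'E'
from h import *
w=snap('wrist','w5'); cv2.imwrite('pics/w5b.png',w)
E
```

```text
eef_pos: [558.1, -51.2, 14.6]
tool_rot: [3.137, 0.0, 1.63]
force: [1.1, 0.3, 1.7]
width: 46.2
gripper_force: 149.2
eef_pos: [558.9, -30.2, 9.3]
tool_rot: [3.131, 0.009, 1.625]
force: [-1.2, -11.9, 31.8]
width: 46.4
gripper_force: 158.1
```

View pics/w5b.png

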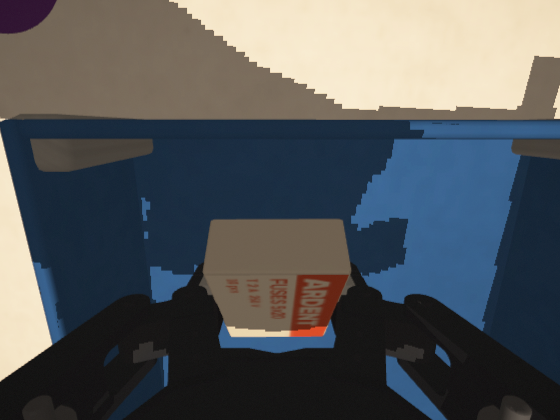

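```bash
python3 -m inch '[[[0,0,0,0],[0,0,0,0],[0,0,0,0],[0,0,-4,0],[0,0,-8,0],[0,0,-12,0],[0,0,-15,0],[0,0,-15,0]]]' 6.2 | tail -5;  python3 - <<'E'
from h import *
w=snap('wrist','w6'); cv2.imwrite('pics/w6b.png',w)
E
python3 g.py 532 390 80 93 512 280 80 93
```

```text
eef_pos: [557.3, -22.8, 160.0]
tool_rot: [3.133, 0.0, 1.631]
force: [0.3, -0.0, -0.3]
width: 62.3
gripper_force: 0.0
t 12.6 pos [555.7 -22.4 157.5] w 93.5 F [ 1.   0.4 -0.5] wid 61.8 gf 0.0 q7 0.31
ROW [41.31, 0.09, 7.77] 0.5
ROW [30.45, -2.57, 7.75] 0.5
```

View pics/w6b.png

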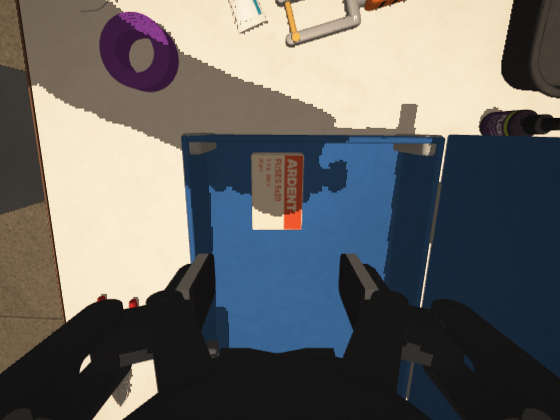

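The carton now lies flat in the case at (277,190). Beige tape next.

```bash
python3 -m inch '[[[4,-0.3,0,0],[8,-0.6,0,0],[12,-1,0,0],[16,-1.3,0,0],[20,-1.7,0,0],[24,-2,0,0],[28,-2.3,2,0],[30.4,-2.6,5,0]]]' 8.5| tail -5; python3 -m inch '[[[0,0,2,0],[0,0,3,0],[0,0,3,0]]]' | tail -5; python3 g.py 512 280 2 93
python3 - <<'E'
from h import *
w=snap('wrist','w7')
for n,P in[('beige',(512,280,25)),('strip',(422,261,13)),('glue',(511,170,12))]: print(n,px('w7',P))
E
```

```text
eef_pos: [509.7, 284.4, 105.1]
tool_rot: [3.139, -0.004, 1.634]
force: [0.7, 0.6, -0.3]
width: 85.0
gripper_force: 0.0
eef_pos: [507.2, 277.1, 71.3]
tool_rot: [-3.135, 0.004, 1.63]
force: [0.1, -1.4, -1.0]
width: 84.9
gripper_force: 0.0
t 13.5 pos [507.2 277.1  71.3] w 93.4 F [ 0.1 -1.4 -1. ] wid 84.9 gf 0.0 q7 -0.15
ROW [0.29, 0.54, 6.93] 0.4
beige [[284. 231.]]
strip [[156. 243.]]
glue [[273. 355.]]
```

```bash
python3 -m inch '[[[0.3,0.5,3,0],[0.3,0.5,5.5,0],[0.3,0.5,6.5,0],[0.3,0.5,6.8,0],[0.3,0.5,6.8,0]]]' | tail -5;python3 -m inch '[[[0,0,0,0],[0,0,0,0],[0,0,0,0],[0,0,0,0],[0,0,0,0]]]' 3| tail -5;python3 -m inch '[[[0,0,-2,0],[0,0,-6,0],[0,0,-10,0],[0,0,-13,0],[0,0,-13,0],[0,0,-13,0]]]' | tail -5; 
python3 g.py 630 -76 150 93.4
```

```text
eef_pos: [515.5, 280.7, 7.4]
tool_rot: [-3.141, 0.001, 1.628]
force: [-0.7, -0.2, 0.5]
width: 84.8
gripper_force: 0.0
eef_pos: [515.9, 282.1, 9.1]
tool_rot: [3.14, -0.001, 1.63]
force: [-0.7, -0.9, 7.9]
width: 54.8
gripper_force: 62.6
eef_pos: [516.4, 282.7, 139.9]
tool_rot: [3.137, -0.003, 1.63]
force: [0.3, 0.0, -1.0]
width: 54.7
gripper_force: 63.9
t 14.9 pos [516.4 282.7 139.9] w 93.4 F [ 0.3  0.  -1. ] wid 54.7 gf 63.9 q7 -0.19
ROW [-36.48, 9.21, -1.07] 0.0
```

```bash
python3 -m inch '[[[-4,1,-1,0],[-8,2,-1,0],[-12,2.9,-1,0],[-16,3.8,-1,0],[-20,4.7,-1,0],[-24,5.6,-1,0],[-28,6.5,-1,0],[-32,7.4,-1,0]]]' | tail -5; python3 -m inch '[[[-4.4,1,0,0],[-4.4,1,3,0],[-4.4,1,6,0],[-4.4,1,9,0],[-4.4,1,9,0],[-4.4,1,9,0]]]' | tail -5; python3 g.py 622 -77 14 93.4
```

```text
eef_pos: [607.0, -35.0, 145.7]
tool_rot: [-3.139, -0.001, 1.63]
force: [0.4, 0.5, -0.4]
width: 54.5
gripper_force: 63.9
eef_pos: [618.2, -76.2, 54.8]
tool_rot: [-3.136, -0.001, 1.63]
force: [0.6, 0.1, -0.7]
width: 54.7
gripper_force: 63.9
t 16.1 pos [618.2 -76.2  54.8] w 93.4 F [ 0.6  0.1 -0.7] wid 54.7 gf 63.9 q7 0.41
ROW [-0.11, 0.4, 4.08] -0.0
```

```bash
python3 -m inch '[[[-0.1,0.4,2,0],[-0.1,0.4,3.5,0],[-0.1,0.4,4,0],[-0.1,0.4,4,0]]]' | tail -5; python3 -m inch '[[[0,0,0,0],[0,0,0,0],[0,0,0,0],[0,0,-4,0],[0,0,-8,0],[0,0,-12,0],[0,0,-14,0],[0,0,-14,0]]]' 7.2 | tail -5;python3 g.py 532 390 75 93.4
```

```text
eef_pos: [624.2, -77.1, 17.4]
tool_rot: [-3.141, -0.0, 1.63]
force: [-3.2, 0.7, -1.4]
width: 54.6
gripper_force: 64.1
eef_pos: [629.4, -78.2, 165.1]
tool_rot: [3.127, 0.002, 1.63]
force: [0.5, -0.2, 0.4]
width: 72.1
gripper_force: 0.0
t 17.1 pos [629.4 -78.2 165.1] w 93.4 F [ 0.5 -0.2  0.4] wid 72.1 gf 0.0 q7 0.37
ROW [47.33, -7.07, 8.8] 0.0
```

```bash
python3 -m inch '[[[4,-0.6,0,0],[8,-1.2,0,0],[12,-1.8,0,0],[16,-2.4,0,0],[20,-3,0,0],[24,-3.6,0,0],[28,-4.2,0,0],[32,-4.8,0,0]]]' 8.5| tail -5; python3 -m inch '[[[4,-0.6,0,0],[8,-1.2,0,0],[12,-1.8,3,0],[15.3,-2.3,5.5,0],[15.3,-2.3,5.5,0],[15.3,-2.3,5.5,0]]]' | tail -5;  python3 - <<'E'
from h import *
w=snap('wrist','w8'); print(px('w8',(532,390,19)))
cv2.imwrite('pics/w8b.png',w)
E
python3 g.py 532 390 2 93.4
```

```text
eef_pos: [557.3, 241.6, 158.1]
tool_rot: [3.14, -0.001, 1.63]
force: [-0.2, -0.2, -0.3]
width: 85.2
gripper_force: 0.0
eef_pos: [522.2, 394.8, 100.0]
tool_rot: [-3.138, -0.001, 1.637]
force: [-0.4, 0.8, -0.6]
width: 85.2
gripper_force: 0.0
[[289. 227.]]
t 18.3 pos [524.6 391.7 101.6] w 93.6 F [ 0.5 -1.1  0.8] wid 85.1 gf 0.0 q7 -0.33
ROW [-0.21, 0.74, 9.95] 0.2
```

View pics/w8b.png

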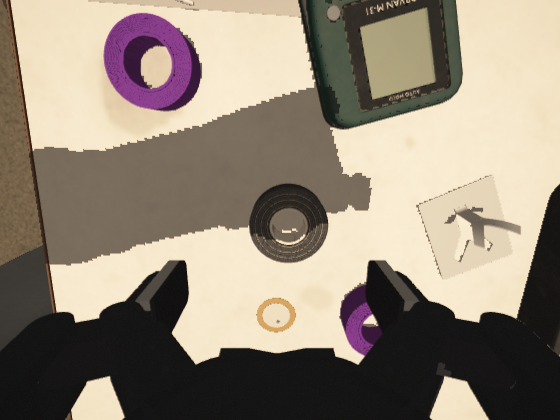

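The black tape sits at (289,222), within 5 pixels of the prediction, and the purple ring at (367,322) is clear of the fingers.

```bash
python3 -m inch '[[[0,0.7,3,0],[0,0.7,6,0],[0,0.7,8.5,0],[0,0.7,9.6,0],[0,0.7,9.8,0],[0,0.7,9.8,0]]]' | tail -5;python3 -m inch '[[[0,0,0,0],[0,0,0,0],[0,0,0,0],[0,0,0,0],[0,0,0,0]]]' 3| tail -5;python3 -m inch '[[[0,0,-2,0],[0,0,-6,0],[0,0,-10,0],[0,0,-14,0],[0,0,-14,0],[0,0,-14,0]]]' | tail -5; 
python3 g.py 619 -3 150 93.4
```

```text
eef_pos: [533.9, 389.8, 4.9]
tool_rot: [3.14, 0.0, 1.628]
force: [-0.8, 0.1, 0.1]
width: 85.4
gripper_force: 0.0
eef_pos: [534.1, 391.6, 6.8]
tool_rot: [3.139, -0.002, 1.63]
force: [-1.0, -1.4, 7.7]
width: 58.8
gripper_force: 63.5
eef_pos: [534.8, 392.4, 148.5]
tool_rot: [3.135, -0.005, 1.63]
force: [-0.1, -0.8, -0.5]
width: 58.6
gripper_force: 65.0
t 19.7 pos [534.8 392.4 148.5] w 93.4 F [-0.1 -0.8 -0.5] wid 58.6 gf 65.0 q7 -0.34
ROW [-39.97, 6.06, -0.29] -0.0
```

```bash
python3 - <<'E'
from h import *
c=np.load('case.npy')
for u,v in[(252,153),(303,153),(252,229),(302,231)]:
    p=pt('w6',u,v,27); d=p[:2]-c[:2]; a=c[2]; print((d[0]*np.cos(a)+d[1]*np.sin(a)).round(0),(-d[0]*np.sin(a)+d[1]*np.cos(a)).round(0))
for n,x,y in[('black',20,-72),('glue',-45,0),('strip',45,95)]: print(n,cs(c,x,y,0).round(0))
E
python3 -m inch '[[[-4,0.6,-1,0],[-8,1.2,-1,0],[-12,1.8,-1,0],[-16,2.4,-1,0],[-20,3,-1,0],[-24,3.6,-1,0],[-28,4.2,-1,0],[-32,4.8,-1,0]]]' | tail -5;python3 g.py 614 -169 150 93.4
```

```text
-48.0 124.0
-2.0 124.0
-50.0 52.0
-2.0 50.0
black [ 614. -169.    0.]
glue [ 544. -101.    0.]
strip [629.  -1.   0.]
eef_pos: [598.7, 72.6, 153.2]
tool_rot: [-3.14, -0.0, 1.63]
force: [0.5, -0.4, -0.7]
width: 58.7
gripper_force: 65.0
t 20.4 pos [598.7  72.6 153.2] w 93.4 F [ 0.5 -0.4 -0.7] wid 58.7 gf 65.0 q7 0.15
ROW [-24.21, 0.09, 0.32] 0.0
```

```bash
python3 -m inch '[[[-4,0.1,0,0],[-8,0.1,0,0],[-12,0.1,0,0],[-16,0.1,0,0],[-20,0.1,0,0],[-23.3,0.1,0,0],[-23.3,0,3,0],[-23.3,0,6,0]]]' | tail -5;  python3 -m inch '[[[0,0,2,0],[0,0,3,0],[0,0,3,0],[0,0,3,0]]]' | tail -5; python3 g.py 614 -169 13 93.4
```

```text
eef_pos: [613.6, -162.8, 94.4]
tool_rot: [3.138, 0.003, 1.624]
force: [0.3, 1.4, -1.6]
width: 58.7
gripper_force: 65.0
eef_pos: [613.1, -158.1, 63.8]
tool_rot: [-3.141, -0.0, 1.63]
force: [-0.2, 0.1, -0.3]
width: 58.7
gripper_force: 65.0
t 21.4 pos [ 613.1 -158.1   63.8] w 93.4 F [-0.2  0.1 -0.3] wid 58.7 gf 65.0 q7 0.53
ROW [-1.1, 0.03, 5.08] -0.0
```

```bash
python3 -m inch '[[[-1,0,3,0],[-1,0,4.7,0],[-1,0,5,0],[-1,0,5,0]]]' | tail -5; python3 -m inch '[[[0,0,0,0],[0,0,0,0],[0,0,0,0],[0,0,-4,0],[0,0,-8,0],[0,0,-12,0],[0,0,-14,0],[0,0,-14,0]]]' 7.2 | tail -5;python3 g.py 511 170 70 114
```

```text
eef_pos: [613.9, -167.9, 14.3]
tool_rot: [-3.141, -0.0, 1.63]
force: [0.0, 0.0, -0.1]
width: 58.8
gripper_force: 65.0
eef_pos: [617.8, -169.5, 160.9]
tool_rot: [3.13, 0.004, 1.63]
force: [0.4, 0.1, 0.4]
width: 72.0
gripper_force: 0.0
t 22.4 pos [ 617.8 -169.5  160.9] w 93.4 F [0.4 0.1 0.4] wid 72.0 gf 0.0 q7 0.51
ROW [34.55, -8.75, 8.87] -20.6
```

```bash
python3 -m inch '[[[4,-1,0,-5],[8,-2,0,-10],[12,-3,0,-16],[16,-4,0,-22],[20,-5,0,-22.6],[24,-6,0,-22.6],[28,-7,0,-22.6],[32,-8,2,-22.6]]]' 6| tail -5; python3 -m inch '[[[1.8,0,2,0],[1.8,0,5,0],[1.8,0,5,0],[1.8,0,5,0]]]' | tail -5;  python3 - <<'E'
from h import *
w=snap('wrist','w9'); print(px('w9',[(511,170,12),(496,202,8),(527,138,12),(422,261,13)]))
cv2.imwrite('pics/w9b.png',w)
E
python3 g.py 511 170 3 116
```

```text
eef_pos: [517.2, 146.1, 138.3]
tool_rot: [3.135, 0.0, 2.025]
force: [1.1, 1.1, -0.6]
width: 60.2
gripper_force: 0.0
eef_pos: [507.2, 158.5, 85.1]
tool_rot: [-3.138, 0.0, 2.024]
force: [1.3, 0.2, -0.5]
width: 59.6
gripper_force: 0.0
[[288. 212.]
 [289. 163.]
 [288. 256.]
 [227.  27.]]
t 23.4 pos [508.7 158.1  86.2] w 115.9 F [0.1 0.3 0.5] wid 60.2 gf 0.0 q7 0.33
ROW [0.97, 0.73, 8.32] -0.1
```

View pics/w9b.png

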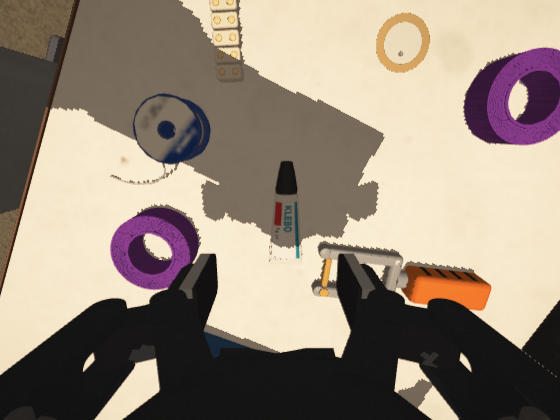

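The glue tube runs from (287,162) to (285,260), as predicted. The hook tip at (322,245) is close, so I'll narrow the opening before going down.

```bash
python3 -m inch '[[[1.1,0.6,0,0],[1.1,0.6,3,0],[1.1,0.6,6,0],[1.1,0.6,7.6,0],[1.1,0.6,8,0],[1.1,0.6,8,0]]]' 4.5| tail -5;python3 -m inch '[[[0,0,0,0],[0,0,0,0],[0,0,0,0],[0,0,0,0]]]' 1| tail -5;python3 -m inch '[[[0,0,-2,0],[0,0,-6,0],[0,0,-10,0],[0,0,-14,0],[0,0,-14,0],[0,0,-14,0]]]' | tail -5; 
python3 g.py 544 -106 150 93.4
```

```text
eef_pos: [509.4, 171.7, 6.0]
tool_rot: [3.141, -0.0, 2.023]
force: [0.3, 0.4, 0.5]
width: 44.8
gripper_force: 0.0
eef_pos: [510.3, 172.1, 7.7]
tool_rot: [3.138, 0.0, 2.024]
force: [-0.3, 0.2, 5.7]
width: 14.7
gripper_force: 59.2
eef_pos: [510.9, 172.5, 149.4]
tool_rot: [3.134, 0.0, 2.024]
force: [-0.2, 0.8, -1.8]
width: 14.7
gripper_force: 58.7
t 24.7 pos [510.9 172.5 149.4] w 116.0 F [-0.2  0.8 -1.8] wid 14.7 gf 58.7 q7 0.28
ROW [-26.49, -9.23, -0.12] 22.6
```

```bash
python3 -m inch '[[[-3.8,-1.3,0,6],[-7.6,-2.6,0,12],[-11.4,-4,0,18],[-15,-5.3,0,22.6],[-19,-6.6,0,22.6],[-22.8,-7.9,0,22.6],[-26.4,-9.2,2,22.6],[-26.4,-9.2,5,22.6]]]' | tail -5;  python3 -m inch '[[[0,0,2,0],[0,0,4,0],[0,0,4,0],[0,0,4,0]]]' | tail -5; python3 g.py 544 -106 13 93.4
```

```text
eef_pos: [544.0, -117.0, 97.6]
tool_rot: [3.134, 0.008, 1.619]
force: [1.1, -0.7, 0.1]
width: 14.9
gripper_force: 58.7
eef_pos: [540.4, -105.7, 54.6]
tool_rot: [-3.138, -0.001, 1.63]
force: [-0.3, 0.2, 0.3]
width: 14.7
gripper_force: 58.7
t 25.7 pos [ 540.4 -105.7   54.6] w 93.4 F [-0.3  0.2  0.3] wid 14.7 gf 58.7 q7 0.52
ROW [-0.05, 0.37, 4.16] -0.0
```

```bash
python3 -m inch '[[[0,0.3,2,0],[0,0.3,3.7,0],[0,0.3,4.1,0],[0,0.3,4.1,0]]]' | tail -5; python3 -m inch '[[[0,0,0,0],[0,0,0,0],[0,0,0,0],[0,0,-4,0],[0,0,-8,0],[0,0,-12,0],[0,0,-14,0],[0,0,-14,0]]]' 4 | tail -5;python3 g.py 422 261 70 124;python3 - <<'E'
from h import *
w=snap('wrist','w10'); cv2.imwrite('pics/w10b.png',w)
E
```

```text
eef_pos: [544.5, -105.4, 14.8]
tool_rot: [-3.141, -0.0, 1.63]
force: [-0.1, -0.4, 0.3]
width: 14.7
gripper_force: 58.7
eef_pos: [547.8, -106.7, 160.5]
tool_rot: [3.132, 0.002, 1.63]
force: [-0.1, 0.0, -0.6]
width: 39.9
gripper_force: 0.0
t 26.7 pos [ 547.8 -106.7  160.5] w 93.4 F [-0.1  0.  -0.6] wid 39.9 gf 0.0 q7 0.47
ROW [37.46, -10.48, 8.88] -30.6
```

View pics/w10b.png

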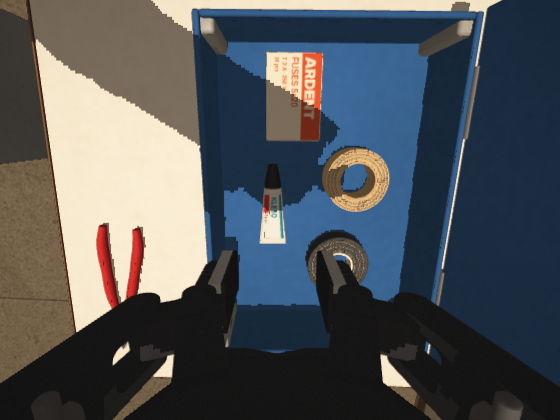

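Four items lie flat: carton (294,96), beige tape (356,180), glue (272,205) and black tape (338,262). The terminal strip is next; I'll get its direction from picture w9.

```bash
python3 - <<'E'
from h import *
a=pt('w9',225,3,13);b=pt('w9',229,65,13);print(a.round(0),b.round(0),np.degrees(np.arctan2(*(b-a)[1::-1])))
b=pt('w9',230,80,5);print(b.round(0))
E
python3 -m inch '[[[4,-1,0,-5],[8,-2,0,-10],[12,-3,0,-16],[16,-4,0,-22],[20,-5,0,-28],[24,-6,0,-28],[28,-7,0,-28],[32,-8.5,0,-28]]]' 5| tail -5; python3 -m inch '[[[3,-1,4,0],[3,-1,7,0],[3,-1,7,0],[3,-1,7,0]]]' | tail -5;python3 g.py 422 261 3 121;  python3 - <<'E'
from h import *
w=snap('wrist','w11'); print(px('w11',[(422,261,13),(412,288,13),(435,236,13)]))
g=w.astype(int); 
cv2.imwrite('pics/w11b.png',w)
E
```

```text
[416. 273.  13.] [432. 242.  13.] -62.3753723510787
[435. 234.   5.]
eef_pos: [440.4, 209.2, 154.1]
tool_rot: [-3.141, -0.0, 2.118]
force: [0.4, 0.5, 0.2]
width: 49.6
gripper_force: 0.0
eef_pos: [415.3, 226.7, 83.2]
tool_rot: [-3.135, 0.0, 2.119]
force: [-0.6, -0.2, 1.0]
width: 50.0
gripper_force: 0.0
t 27.8 pos [415.3 226.7  83.2] w 121.4 F [-0.6 -0.2  1. ] wid 50.0 gf 0.0 q7 0.23
ROW [2.58, 2.41, 8.0] 0.4
[[310. 190.]
 [319. 149.]
 [306. 227.]]
```

```bash
python3 -m inch '[[[2.5,2.4,0,3.4],[2.5,2.4,3,3.4],[2.5,2.4,6,3.4],[2.5,2.4,7.6,3.4],[2.5,2.4,7.9,3.4],[2.5,2.4,7.9,3.4]]]' 4.5| tail -5;python3 -m inch '[[[0,0,0,0],[0,0,0,0],[0,0,0,0],[0,0,0,0],[0,0,0,0]]]' 0.5| tail -5;python3 -m inch '[[[0,0,-2,0],[0,0,-6,0],[0,0,-10,0],[0,0,-14,0],[0,0,-14,0],[0,0,-14,0]]]' | tail -5; 
python3 g.py 629 -1 150 93.4
```

```text
eef_pos: [426.5, 261.0, 6.9]
tool_rot: [3.14, 0.0, 2.057]
force: [0.6, -1.0, 0.2]
width: 44.8
gripper_force: 0.0
eef_pos: [426.3, 262.2, 7.9]
tool_rot: [3.138, 0.0, 2.059]
force: [-0.3, -0.9, 8.5]
width: 15.1
gripper_force: 58.5
eef_pos: [426.5, 263.1, 149.2]
tool_rot: [3.134, -0.001, 2.059]
force: [-0.3, 1.0, -1.0]
width: 14.4
gripper_force: 58.9
t 29.2 pos [426.5 263.1 149.2] w 118.0 F [-0.3  1.  -1. ] wid 14.4 gf 58.9 q7 0.13
ROW [-32.82, 5.48, -0.08] 24.6
```

```bash
python3 -m inch '[[[-4,0.6,0,6],[-8,1.2,0,12],[-12,1.9,0,18],[-16,2.6,0,24.6],[-20,3.3,0,24.6],[-24,4,0,24.6],[-28,4.7,0,24.6],[-32,5.4,0,24.6]]]' | tail -5;  python3 -m inch '[[[0,0,2,0],[0,0,5,0],[0,0,8,0],[0,0,9,0],[0,0,9,0],[0,0,9,0]]]' | tail -5; python3 g.py 629 -1 13 93.4
```

```text
eef_pos: [622.6, 3.0, 144.8]
tool_rot: [-3.139, -0.0, 1.63]
force: [2.2, -0.3, 0.1]
width: 14.2
gripper_force: 59.0
eef_pos: [622.3, 4.7, 55.6]
tool_rot: [-3.14, 0.0, 1.63]
force: [-0.7, 0.1, 0.0]
width: 14.3
gripper_force: 59.0
t 30.4 pos [622.3   4.7  55.6] w 93.4 F [-0.7  0.1  0. ] wid 14.3 gf 59.0 q7 0.33
ROW [-0.6, 0.64, 4.26] -0.0
```

```bash
python3 -m inch '[[[-0.6,0.6,2,0],[-0.6,0.6,3.7,0],[-0.6,0.6,4.2,0],[-0.6,0.6,4.2,0]]]' | tail -5; python3 -m inch '[[[0,0,0,0],[0,0,0,0],[0,0,0,0],[0,0,-4,0],[0,0,-8,0],[0,-1,-12,0],[0,-2.5,-16,0],[0,-4,-20,0]]]' 3.5 | tail -5;python3 - <<'E'
from h import *
w=snap('wrist','w12'); cv2.imwrite('pics/w12b.png',w)
snap('scene','s2')
E
python3 g.py 688.5 -50 370 93.4
```

```text
eef_pos: [628.1, -0.9, 14.0]
tool_rot: [-3.14, -0.0, 1.63]
force: [-3.5, 0.8, -0.8]
width: 14.4
gripper_force: 59.4
eef_pos: [590.7, -3.0, 215.9]
tool_rot: [3.137, 0.0, 1.63]
force: [0.5, 1.3, -0.0]
width: 35.0
gripper_force: 0.0
t 31.5 pos [593.2  -3.9 220.7] w 93.4 F [-0.1 -1.  -0.3] wid 35.1 gf 0.0 q7 0.27
ROW [-5.16, 9.46, -14.79] -0.0
```

```bash
python3 -m inch '[[[0,0,-4,0],[-2,0,-8,0],[-5.2,0,-12,0],[-5.2,1,-14.8,0],[-5.2,4,-14.8,0],[-5.2,8,-14.8,0],[-5.2,9.9,-14.8,0],[-5.2,9.9,-14.8,0]]]' | tail -5; python3 -m inch '[[[0,0,0,0],[0,0,0,0]]]' | tail -5; python3 g.py 688.5 -50 298 93.4
```

```text
eef_pos: [695.5, -47.9, 359.7]
tool_rot: [3.138, 0.0, 1.633]
force: [0.1, 0.7, -0.5]
width: 34.9
gripper_force: 0.0
eef_pos: [691.3, -49.6, 360.5]
tool_rot: [3.141, 0.0, 1.63]
force: [-0.6, 0.6, 0.1]
width: 35.0
gripper_force: 0.0
t 32.4 pos [691.3 -49.6 360.5] w 93.4 F [-0.6  0.6  0.1] wid 35.0 gf 0.0 q7 0.28
ROW [-0.03, -0.28, 6.25] -0.0
```

```bash
python3 -m inch '[[[0,-0.3,2.5,0],[0,-0.3,5,0],[0,-0.3,6.2,0],[0,-0.3,6.2,0]]]' | tail -5; python3 -m inch '[[[0,0,0,0],[0,0,0,0],[0,0,0,0],[0,0,0,0]]]' 0.5| tail -5
python3 - <<'E'
import numpy as np
th=1.571
for n in range(4):
    t=th-np.arange(1,9)*1.571/32
    print([[0,float(round(24.2*(np.cos(th)-np.cos(a)),1)),float(round(-24.2*(np.sin(a)-np.sin(th)),1)),0] for a in t]); th=t[-1]
E
```

```text
eef_pos: [686.0, -49.0, 295.5]
tool_rot: [-3.136, -0.001, 1.629]
force: [0.1, 1.1, -0.6]
width: 34.7
gripper_force: 0.0
eef_pos: [689.3, -49.7, 299.4]
tool_rot: [3.139, 0.0, 1.63]
force: [0.1, 0.2, -0.1]
width: 5.0
gripper_force: 0.0
[[0, -1.2, 0.0, 0], [0, -2.4, 0.1, 0], [0, -3.6, 0.3, 0], [0, -4.7, 0.5, 0], [0, -5.9, 0.7, 0], [0, -7.0, 1.0, 0], [0, -8.2, 1.4, 0], [0, -9.3, 1.8, 0]]
[[0, -1.1, 0.5, 0], [0, -2.1, 1.0, 0], [0, -3.2, 1.6, 0], [0, -4.2, 2.2, 0], [0, -5.2, 2.9, 0], [0, -6.1, 3.7, 0], [0, -7.0, 4.4, 0], [0, -7.9, 5.2, 0]]
[[0, -0.8, 0.9, 0], [0, -1.6, 1.8, 0], [0, -2.3, 2.7, 0], [0, -3.0, 3.7, 0], [0, -3.6, 4.7, 0], [0, -4.2, 5.7, 0], [0, -4.8, 6.8, 0], [0, -5.2, 7.9, 0]]
[[0, -0.4, 1.1, 0], [0, -0.8, 2.2, 0], [0, -1.1, 3.4, 0], [0, -1.4, 4.5, 0], [0, -1.6, 5.7, 0], [0, -1.7, 6.9, 0], [0, -1.8, 8.1, 0], [0, -1.8, 9.3, 0]]
```

The fingers closed to 5.0 mm with no grip force, so they missed the bar. The lid may have been nudged while I was placing items. I'll look at a composite of views.

```bash
python3 -m inch '[[[0,0,0,0],[0,0,-3,0],[0,0,-7,0],[0,0,-7,0]]]' 3.5|tail -5
python3 - <<'E'
from h import *
w=snap('wrist','w13'); s=snap('scene','s3'); d=snap('side','d3')
c=np.load('case.npy')
def mark(im,f,th):
    cc=[*c[:3],th]; p=px(f,[lidp(cc,200,140,0),lidp(cc,200,-140,0)]); q=px(f,[lidp(cc,242,90,0),lidp(cc,242,0,0)])
    return p.tolist()+q.tolist()
for th in(1.45,1.57,1.7,1.9): print(th,'s',mark(s,'s3',th),'d',mark(d,'d3',th),'w',mark(w,'w13',th)[2:])
C=np.zeros((600,800,3),np.uint8)
C[:330,:400]=cv2.resize(s[150:315,260:460],(400,330)); C[:330,400:]=cv2.resize(d[100:265,220:420],(400,330))
C[330:600,:360]=cv2.resize(w,(360,270))
o=cv2.imread('pics/w12.png'); C[330:600,400:760]=cv2.resize(o,(360,270))
cv2.imwrite('pics/m1.png',C)
E
```

```text
eef_pos: [692.0, -50.6, 376.3]
tool_rot: [3.128, 0.003, 1.63]
force: [0.3, -1.0, 1.6]
width: 34.8
gripper_force: 0.0
1.45 s [[364.0, 169.0], [477.0, 216.0], [384.0, 165.0], [421.0, 180.0]] d [[265.0, 143.0], [280.0, 129.0], [270.0, 130.0], [275.0, 125.0]] w [[224.0, 158.0], [230.0, 278.0]]
1.57 s [[368.0, 163.0], [480.0, 209.0], [390.0, 158.0], [426.0, 172.0]] d [[259.0, 143.0], [275.0, 128.0], [262.0, 129.0], [268.0, 124.0]] w [[267.0, 158.0], [268.0, 279.0]]
1.7 s [[373.0, 157.0], [483.0, 203.0], [395.0, 151.0], [431.0, 165.0]] d [[252.0, 143.0], [269.0, 128.0], [254.0, 129.0], [260.0, 124.0]] w [[313.0, 158.0], [309.0, 277.0]]
1.9 s [[379.0, 152.0], [487.0, 195.0], [402.0, 144.0], [437.0, 157.0]] d [[243.0, 144.0], [261.0, 130.0], [243.0, 131.0], [249.0, 127.0]] w [[376.0, 156.0], [366.0, 270.0]]
```

View pics/m1.png

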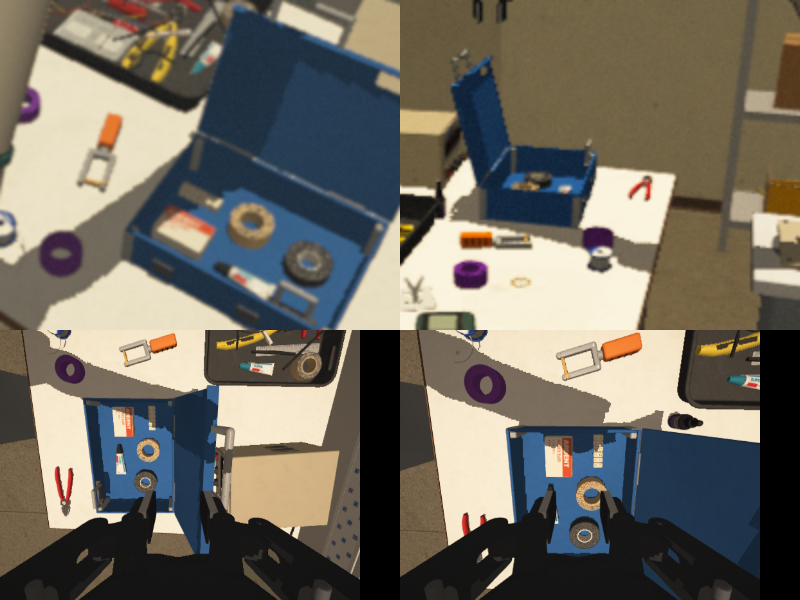

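The lid has leaned back to about 1.84 rad: the handle is at (231,433)-(227,505) in the wrist panel, which also shows all five items in the case. I'll pinch the bar at its new place.

```bash
python3 - <<'E'
from h import *
c=np.load('case.npy')
for th in(1.82,1.86): print(lidp([*c[:3],th],242,45,0).round(0))
f='w13'
print(pt(f,359,160,303).round(0),pt(f,353,272,303).round(0))
th=1.84
for n in range(4):
    t=th-np.arange(1,9)*1.84/32
    print([[0,float(round(24.2*(np.cos(th)-np.cos(a)),1)),float(round(-24.2*(np.sin(a)-np.sin(th)),1)),0] for a in t]); th=t[-1]
E
python3 g.py 753 -49 330 93.4
```

```text
[746. -44. 305.]
[755. -43. 302.]
[749.  -1. 303.] [756. -88. 303.]
[[0, -1.4, -0.3, 0], [0, -2.7, -0.6, 0], [0, -4.1, -0.8, 0], [0, -5.5, -0.9, 0], [0, -6.9, -0.9, 0], [0, -8.3, -0.8, 0], [0, -9.7, -0.7, 0], [0, -11.0, -0.4, 0]]
[[0, -1.4, 0.3, 0], [0, -2.7, 0.7, 0], [0, -4.0, 1.1, 0], [0, -5.3, 1.7, 0], [0, -6.5, 2.3, 0], [0, -7.8, 3.0, 0], [0, -8.9, 3.7, 0], [0, -10.1, 4.5, 0]]
[[0, -1.1, 0.9, 0], [0, -2.1, 1.8, 0], [0, -3.1, 2.8, 0], [0, -4.0, 3.8, 0], [0, -4.9, 4.9, 0], [0, -5.6, 6.1, 0], [0, -6.4, 7.3, 0], [0, -7.0, 8.5, 0]]
[[0, -0.6, 1.3, 0], [0, -1.1, 2.6, 0], [0, -1.5, 3.9, 0], [0, -1.9, 5.2, 0], [0, -2.2, 6.6, 0], [0, -2.4, 8.0, 0], [0, -2.5, 9.4, 0], [0, -2.5, 10.7, 0]]
t 33.5 pos [688.9 -49.6 368.5] w 93.4 F [-0.2  0.2 -1.3] wid 35.0 gf 0.0 q7 0.28
ROW [-0.32, 6.4, 3.86] -0.0
```

```bash
python3 -m inch '[[[0.2,3,0,0],[0.2,6.3,0,0],[0.2,6.3,2,0],[0.2,6.3,5,0],[0.2,6.3,7.3,0],[0.2,6.3,7.3,0],[0.2,6.3,7.3,0]]]' 4|tail -5; python3 -m inch '[[[0,0,0,0],[0,0,0,0],[0,0,0,0],[0,0,0,0]]]' 0.2|tail -5
```

```text
eef_pos: [750.3, -43.4, 292.5]
tool_rot: [-3.137, -0.001, 1.63]
force: [0.2, 0.0, 1.0]
width: 39.7
gripper_force: 0.0
eef_pos: [752.2, -44.0, 297.1]
tool_rot: [3.138, 0.0, 1.63]
force: [-0.4, -0.2, 3.8]
width: 7.5
gripper_force: 58.8
```

```bash
python3 -m inch '[[[0,-1.4,-0.3,0],[0,-2.7,-0.6,0],[0,-4.1,-0.8,0],[0,-5.5,-0.9,0],[0,-6.9,-0.9,0],[0,-8.3,-0.8,0],[0,-9.7,-0.7,0],[0,-11,-0.4,0]]]'|tail -5;python3 -m inch '[[[0,-1.4,0.3,0],[0,-2.7,0.7,0],[0,-4,1.1,0],[0,-5.3,1.7,0],[0,-6.5,2.3,0],[0,-7.8,3,0],[0,-8.9,3.7,0],[0,-10.1,4.5,0]]]'|tail -5
```

```text
eef_pos: [643.7, -49.9, 302.0]
tool_rot: [3.133, -0.0, 1.63]
force: [0.9, 1.3, 11.4]
width: 7.1
gripper_force: 62.6
eef_pos: [542.0, -55.4, 255.8]
tool_rot: [3.136, -0.001, 1.63]
force: [2.5, 2.1, 8.1]
width: 7.0
gripper_force: 64.9
```

```bash
python3 -m inch '[[[0,-1.1,0.9,0],[0,-2.1,1.8,0],[0,-3.1,2.8,0],[0,-4,3.8,0],[0,-4.9,4.9,0],[0,-5.6,6.1,0],[0,-6.4,7.3,0],[0,-7,8.5,0]]]'|tail -5;python3 -m inch '[[[0,-0.6,1.3,0],[0,-1.1,2.6,0],[0,-1.5,3.9,0],[0,-1.9,5.2,0],[0,-2.2,6.6,0],[0,-2.4,8,0],[0,-2.5,9.4,0],[0,-2.5,10.7,0]]]'|tail -5; python3 -m inch '[[[0,0,0,0],[0,0,0,0]]]'|tail -5
```

```text
eef_pos: [471.0, -59.7, 169.4]
tool_rot: [3.14, -0.001, 1.629]
force: [-1.4, 2.3, 2.6]
width: 7.2
gripper_force: 66.3
eef_pos: [445.3, -61.2, 61.7]
tool_rot: [-3.141, -0.001, 1.63]
force: [-2.1, 1.7, 1.1]
width: 6.9
gripper_force: 70.1
eef_pos: [445.3, -61.3, 61.8]
tool_rot: [-3.14, -0.002, 1.628]
force: [-3.0, 2.2, -3.0]
width: 7.1
gripper_force: 69.7
```

```bash
python3 -m inch '[[[0,0,0.3,0],[0,0,0.6,0],[0,0,0.6,0]]]'|tail -5; python3 -m inch '[[[0,0,0.4,0],[0,0,0.8,0],[0,0,0.8,0]]]'|tail -5
```

```text
eef_pos: [445.4, -61.8, 58.7]
tool_rot: [3.141, -0.002, 1.628]
force: [-8.0, 2.0, 34.8]
width: 7.2
gripper_force: 78.1
eef_pos: [445.5, -62.7, 52.6]
tool_rot: [3.139, -0.001, 1.626]
force: [-14.3, -0.2, 61.3]
width: 7.3
gripper_force: 92.4
```

The lid is pressed shut, with 61 N at the handle. I'll release it and go to the hook, measuring it by the grip's orange colour.

```bash
python3 -m inch '[[[0,0,0,0],[0,0,0,0],[0,0,0,0],[0,0,-3,0],[0,0,-7,0],[0,0,-11,0],[0,0,-14,0],[0,0,-14,0]]]' 3.5|tail -5; python3 g.py 620 130 200 20
```

```text
eef_pos: [450.0, -62.7, 192.7]
tool_rot: [3.131, 0.002, 1.63]
force: [0.1, 0.0, 0.0]
width: 35.0
gripper_force: 0.0
t 38.4 pos [450.  -62.7 192.7] w 93.4 F [0.1 0.  0. ] wid 35.0 gf 0.0 q7 0.45
ROW [18.23, 18.12, -0.57] 73.4
```

```bash
python3 -m inch '[[[2.3,2.3,0,7],[4.6,4.6,0,14],[6.9,6.9,0,21],[9.2,9.2,0,28],[11.5,11.5,0,35],[13.8,13.8,0,42],[16,16,0,49],[18.2,18,0,56]]]' 5|tail -5; python3 -m inch '[[[0,0,0,7],[0,0,0,14],[0,0,0,17.4],[0,0,0,17.4],[0,0,0,17.4]]]' |tail -5
cat > hk.py <<'E'
from h import *
import sys
def hook(f,zg):
    im=cv2.imread(f'pics/{f}.png'); h=cv2.cvtColor(im,cv2.COLOR_BGR2HSV)
    m=cv2.inRange(h,(5,170,120),(15,255,255)); n,l,s,ce=cv2.connectedComponentsWithStats(m)
    for i in np.argsort(-s[1:,4])[:3]+1:
        ys,xs=np.where(l==i)
        if len(xs)<30: continue
        P=np.array([pt(f,u,v,zg)[:2] for u,v in zip(xs,ys)])
        (cx,cy),(w,hh),a=cv2.minAreaRect(P.astype(np.float32)); 
        if w<hh: a+=90
        print(f,'px',ce[i].round(0),s[i,4],'ctr %.0f %.0f'%(cx,cy),'L %.0f W %.0f axis %.1f'%(max(w,hh),min(w,hh),a))
E
python3 - <<'E'
from hk import *
snap('wrist','w14');snap('scene','s4');snap('side','d4')
hook('w14',22);hook('s4',20);hook('d4',15)
E
python3 g.py 646 172 100 18
```

```text
eef_pos: [616.1, 132.2, 186.8]
tool_rot: [3.141, 0.001, 0.648]
force: [0.7, -0.2, -0.8]
width: 50.2
gripper_force: 0.0
eef_pos: [614.8, 130.5, 186.9]
tool_rot: [3.141, 0.001, 0.351]
force: [0.0, -0.9, 0.2]
width: 50.1
gripper_force: 0.0
w14 px [253. 148.] 1160 ctr 652 168 L 56 W 24 axis 20.1
s4 px [317. 210.] 34 ctr 664 172 L 24 W 15 axis 34.1
d4 px [148. 279.] 49 ctr 812 643 L 55 W 21 axis 112.7
t 39.6 pos [615.  130.4 187.6] w 20.1 F [0.5 0.4 0.2] wid 50.1 gf 0.0 q7 -0.92
ROW [4.34, -2.84, 8.76] 2.1
```

```bash
python3 -m inch '[[[2,-1.2,2,0],[4,-2.4,5,0],[4.5,-2.4,8,0],[4.5,-2.4,10,0],[4.5,-2.4,10,0],[4.5,-2.4,10,0]]]' |tail -5;  python3 - <<'E'
from hk import *
w=snap('wrist','w15')
hook('w15',24)
p=px('w15',[(650,168,24)]);print(p)
E
python3 g.py 650 168 4 20
```

```text
eef_pos: [648.5, 167.8, 87.2]
tool_rot: [-3.142, 0.002, 0.349]
force: [0.6, -0.6, 1.5]
width: 49.5
gripper_force: 0.0
w15 px [276. 223.] 1809 ctr 651 168 L 57 W 20 axis 22.6
[[276. 226.]]
t 40.2 pos [649.6 167.7  88.8] w 20.0 F [0.1 0.7 0.5] wid 49.9 gf 0.0 q7 -0.93
ROW [0.04, -0.02, 8.48] -0.0
```

```bash
python3 -m inch '[[[0,0,3,-0.8],[0,0,6,-0.8],[0,0,7.8,-0.8],[0,0,8.3,-0.8],[0,0,8.3,-0.8]]]' |tail -5; python3 -m inch '[[[0,0,0,0],[0,0,0,0],[0,0,0,0],[0,0,0,0]]]' 1 |tail -5; python3 -m inch '[[[0,0,-2,0],[0,0,-6,0],[0,0,-10,0],[0,0,-14,0],[0,0,-14,0],[0,0,-14,0]]]' |tail -5
python3 - <<'E'
from hk import *
c=np.load('case.npy')
print(cs(c,40,-65,0),cs(c,-31,-65,0))
E
python3 g.py 633 -161 147 3.4
```

```text
eef_pos: [649.3, 168.1, 5.4]
tool_rot: [3.142, -0.0, 0.363]
force: [-0.4, 0.4, 0.2]
width: 49.9
gripper_force: 0.0
eef_pos: [651.0, 168.6, 7.6]
tool_rot: [3.141, -0.004, 0.363]
force: [-0.7, -0.0, 6.0]
width: 22.3
gripper_force: 59.2
eef_pos: [651.1, 168.5, 148.7]
tool_rot: [3.141, -0.007, 0.363]
force: [-0.9, -0.5, -1.3]
width: 23.0
gripper_force: 58.6
[ 633.13588129 -160.76899421    0.        ] [ 562.25983785 -164.9626163     0.        ]
t 41.5 pos [651.1 168.5 148.7] w 20.8 F [-0.9 -0.5 -1.3] wid 23.0 gf 58.6 q7 -0.96
ROW [-13.39, 30.16, 0.1] 17.4
```

```bash
python3 -m inch '[[[-1.6,3.8,-2,4],[-3.3,7.5,-3,8],[-5,11.2,-3,12],[-6.7,15,-3,16],[-8.3,18.8,-3,17.4],[-10,22.5,-3,17.4],[-11.7,26.3,-3,17.4],[-13.3,30,-3,17.4]]]' |tail -5; python3 -m inch '[[[0,0,0,0],[0,0,2,0],[0,0,5,0],[0,0,7,0],[0,0,7,0],[0,0,7,0]]]' |tail -5;  python3 - <<'E'
from hk import *
snap('wrist','w16');snap('scene','s5');snap('side','d5'); hook('w16',116)
E
python3 g.py 633 -161 83 3.4
```

```text
eef_pos: [629.8, -159.9, 173.3]
tool_rot: [-3.14, 0.003, 0.059]
force: [1.9, 0.4, -0.9]
width: 22.4
gripper_force: 58.6
eef_pos: [629.9, -158.1, 103.1]
tool_rot: [-3.14, 0.004, 0.059]
force: [0.3, 0.1, -0.6]
width: 22.9
gripper_force: 58.8
w16 px [277. 273.] 3653 ctr 630 -158 L 54 W 19 axis 0.9
t 42.8 pos [ 632.  -159.3  106.2] w 3.4 F [-0.2  1.  -0.3] wid 22.8 gf 58.8 q7 -0.69
ROW [0.09, 0.17, 2.32] -0.0
```

```bash
python3 -m inch '[[[0,0.2,1,0],[0,0.2,1.8,0],[0,0.2,2.1,0],[0,0.2,2.1,0]]]' |tail -5; python3 g.py 562 -165 82 3.4
```

```text
eef_pos: [631.1, -160.8, 83.7]
tool_rot: [-3.141, 0.0, 0.059]
force: [0.2, 0.1, -1.9]
width: 22.4
gripper_force: 58.9
t 43.1 pos [ 631.1 -160.8   83.7] w 3.4 F [ 0.2  0.1 -1.9] wid 22.4 gf 58.9 q7 -0.67
ROW [-6.93, 0.01, 0.18] -0.0
```

```bash
python3 -m inch '[[[-0.5,0,0.1,0],[-1,0,0.1,0],[-1.5,0,0.1,0],[-2,0,0.1,0],[-2.5,0,0.1,0],[-3,0,0.1,0],[-3.5,0,0.1,0]]]' |tail -5;python3 -m inch '[[[-0.5,0,0,0],[-1,0,0,0],[-1.5,0,0,0],[-2,0,0,0],[-2,0,0,0]]]' |tail -5; python3 -m inch '[[[-0.5,0,0,0],[-1,0,0,0],[-1.5,0,0,0],[-1.5,0,0,0]]]' |tail -5
```

```text
eef_pos: [597.9, -163.0, 83.6]
tool_rot: [3.141, -0.004, 0.059]
force: [6.0, -0.8, 3.2]
width: 22.4
gripper_force: 59.4
eef_pos: [575.5, -165.5, 83.5]
tool_rot: [3.14, -0.0, 0.059]
force: [0.9, -2.3, 6.5]
width: 22.3
gripper_force: 59.3
eef_pos: [560.8, -165.3, 83.5]
tool_rot: [3.141, -0.001, 0.058]
force: [0.7, -0.7, 6.6]
width: 22.7
gripper_force: 59.9
```

The push force peaked near 6 N and then fell away, as it would if the gate yielded and let the leg through. I'll release, back off and check.

```bash
python3 -m inch '[[[0,0,0,0],[0,0,0,0],[0,0,0,0],[0,0,-3,0],[0,0,-7,0],[0,0,-11,0],[4,0,-14,0],[8,0,-14,0]]]' 4.5|tail -5;python3 -m inch '[[[3,0,-4,0],[6,0,-4,0],[6,0,-4,0]]]'|tail -5
python3 - <<'E'
from hk import *
w=snap('wrist','w17');s=snap('scene','s6');d=snap('side','d6'); hook('w17',98);hook('s6',96)
C=np.zeros((600,800,3),np.uint8)
c=np.load('case.npy')
p=px('w17',[cs(c,-86,-65,84),cs(c,-86,-105,84)]);print(p)
u,v=px('w17',[cs(c,-60,-75,84)])[0].astype(int); u=min(max(u,100),460);v=min(max(v,70),350)
C[:300,:430]=cv2.resize(w[v-70:v+70,u-100:u+100],(430,300),interpolation=cv2.INTER_CUBIC)
u,v=px('s6',[cs(c,-60,-75,84)])[0].astype(int); C[300:,:400]=cv2.resize(s[v-45:v+45,u-60:u+60],(400,300),interpolation=cv2.INTER_CUBIC)
C[300:,400:]=cv2.resize(s[170:350,240:480],(400,300),interpolation=cv2.INTER_CUBIC)
C[:300,430:]=cv2.resize(d[100:244,220:397],(370,300),interpolation=cv2.INTER_CUBIC)
cv2.imwrite('pics/m2.png',C)
E
```

```text
eef_pos: [635.9, -162.9, 228.2]
tool_rot: [3.139, -0.004, 0.055]
force: [1.2, -0.9, 0.3]
width: 45.2
gripper_force: 0.0
eef_pos: [702.5, -155.3, 263.6]
tool_rot: [3.139, -0.007, 0.066]
force: [-0.6, 1.8, -0.7]
width: 45.3
gripper_force: 0.0
w17 px [277. 316.] 888 ctr 562 -166 L 60 W 23 axis 1.3
s6 px [409. 279.] 180 ctr 559 -166 L 59 W 22 axis 1.1
[[276. 348.]
 [308. 348.]]
```

View pics/m2.png

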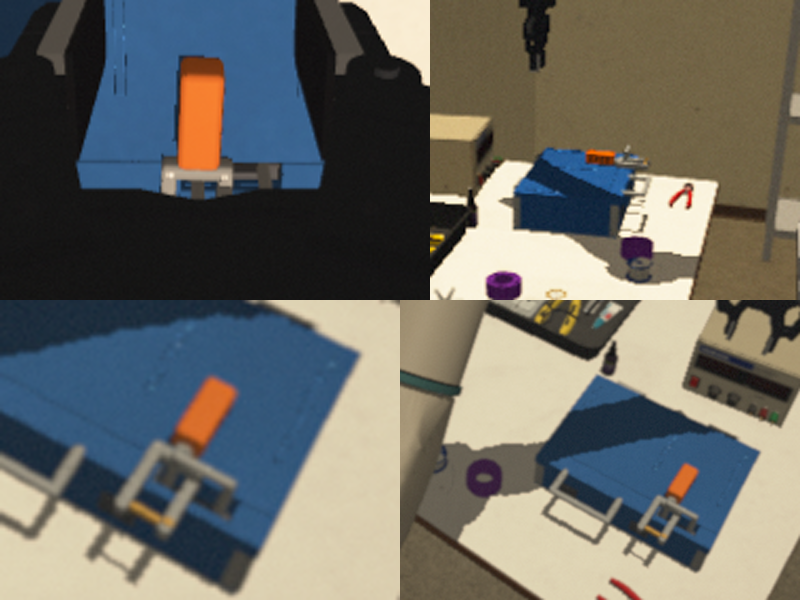

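The picture shows the lid shut and the hook lying flat, grip at (205,415). The left staple leg is inside, and the brass gate is closed across the mouth at (150,515). The robot is clear, so I'll hand the job in.

```bash
python3 -c "
from cell import order
print(order.finish_job())"
```

```text
the job is handed in; nothing more can be done
None
```

The job is handed in (no verdict came back): all five repair items lie in the case, the lid is shut, and the hook lies flat on it with its gate closed behind the staple's left leg; the lid did get nudged back to about 1.84 rad while I was loading.

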